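# Turn the toner box on the corner post and take out the cartridge

### The job

The grey toner box cannot be opened where it stands, because its lid slides out towards the oak rail. Gently push the box against the steel corner post so that it turns a quarter turn about the post, keeping it flat on the cart, until it is square with the rail and its lid end (the end with the orange rib) faces the way the rail runs away from the post; then slide the lid fully open by its rib, lift out the toner cartridge, lower it flat into the green tray before letting go, and leave the other things where they are.

Things in the scene. Friction and masses are not known exactly. Their poses are not given: they have to be found in the camera images.
- toner_box: Loose square grey box, 130 x 130 mm, 60 mm high, walls 6 mm, 0.57 kg (may differ by a fifth); slides when pushed low on a side with 3 to 7 N. Origin at the centre of its underside, z up. Its lid slides out to its own -x. At the start its x axis is about 90 degrees (6 more or less) counter-clockwise, seen from above, from that of corner_stop, so it must turn clockwise.
- lid (a joint): Opening of the box's grey sliding lid in m: 0 shut, 0.105 at its end stop (it cannot come off or fall). It runs in grooves to the box's -x with about 1 N of friction and stays where left. Fully open it clears a mouth from 46 mm on the -x side of the box's centre to 59 mm on the +x side, 118 mm wide.
- lid_rib (a point): Centre of the orange rib across the lid: 8 mm thick (box's x), 70 mm long (box's y), from 57 to 73 mm above the cart, this point 65 mm up; 42 mm on the -x side of the box's centre when shut. Closed fingers can push it from its +x side. The lid's flat top is 57 mm above the cart.
- cartridge_mid (a point): Centre (half-way up) of the black toner cartridge with blue ends: a block 32 mm wide (own x), 110 mm long (own y), 40 mm high, 0.18 kg (may differ by a fifth). It lies in the box, axes along the box's, on the box's floor 4 mm above the cart, 7 mm to the +x side of the box's centre, between two floor ribs that reach 12 mm above the cart.
- corner_stop: Fixed oak rail with corner post. Origin at the foot of the post's axis, z up. The rail is 62 mm high, 12 mm thick and runs along this x from +20 to -150 mm (free end), its inner face at y = -28 mm. The box stands on its +y side, its own -y side facing the post 12 to 40 mm off, the post 12 to 20 mm in from the -x end of that side; its +y side looks away from the post.
- stop_post: The fixed round steel post with a black band, 28 mm in diameter, 66 mm high, origin at the foot of its axis.
- rail_end (a point): Top of the rail at its free end, 150 mm from the post along the rail (in the -x direction of corner_stop), 62 mm above the cart.
- tray: Fixed green plastic tray, 180 mm (own x) by 110 mm (own y), walls 16 mm high and 4 mm thick, floor 4 mm thick; origin at the centre of its underside. The cartridge goes in it with its length along the tray's x.
- tape_dispenser: Bystander: yellow tape dispenser, 140 x 55 mm, 85 mm high; origin under its centre.
- canister: Bystander: stainless screw-top canister, 72 mm in diameter, 130 mm high; origin under its centre.
- binder_clip: Bystander: blue binder clip, 51 mm wide, 22 mm high; origin under its centre.
- phone_stand: Bystander: orange hard silicone phone stand, 90 x 75 mm, 90 mm high; origin under its centre.
- pencil: Bystander: green pencil, 180 mm long, lying along its own x; origin under its middle.
- stapler: Bystander: red stapler, 130 x 34 mm, 50 mm high; origin under its centre.
Things that resemble listed ones, but are neither listed nor needed, are in the scene too. There is more than one size of the tray; the one meant has the size given above.

How it is judged (in metres and radians):
On the way, in this order (a step that is already met when the one before it is completed fails the run):
1. part-way round (25 to 65 degrees still to turn), the box bears on the steel post (angle between the x axis of toner_box and the x axis of corner_stop, either way round between 0.44 and 1.13 rad and contact force between toner_box and stop_post above 0.4 N), for 0.05 s.
2. the box has made its quarter turn: square with the rail within 10 degrees, lid end facing the rail's free end (angle between the x axis of toner_box and the x axis of corner_stop, either way round below 0.175 rad and x of rail_end in the frame of toner_box below 0 m), for 0.2 s.
3. the lid has been slid open (at least 95 mm) with the box still turned (angle between the x axis of toner_box and the x axis of corner_stop, either way round below 0.26 rad and x of rail_end in the frame of toner_box below 0 m and value of joint lid above 0.095 m), for 0.2 s.
4. the cartridge, still held by the fingers, has been lowered into the tray (within 15 mm of its floor) (x of cartridge_mid in the frame of tray between -0.05 and 0.05 m and y of cartridge_mid in the frame of tray between -0.04 and 0.04 m and z of cartridge_mid in the frame of tray below 0.039 m and contact force between the fingers and cartridge above 0.3 N).
At the end, for the whole second after the job is handed in: Cartridge flat and still on the tray floor, centre within 50 mm (along) and 40 mm (across) of its middle; box flat and still on the cart, lid end towards the rail's free end, within 15 degrees of square with the rail; lid open at least 90 mm (x of cartridge_mid in the frame of tray between -0.05 and 0.05 m and y of cartridge_mid in the frame of tray between -0.04 and 0.04 m and z of cartridge_mid in the frame of tray below 0.03 m and angle between cartridge_mid's own z axis and vertical below 0.15 rad and linear speed of each of cartridge, toner_box below 0.02 m/s and value of joint lid above 0.09 m and height (world z) of toner_box below 0.005 m and angle between the x axis of toner_box and the x axis of corner_stop, either way round below 0.26 rad and x of rail_end in the frame of toner_box below 0 m); the robot touches nothing.
It fails at once if the box is rammed against the post (a blow of over 60 N) (contact force between toner_box and stop_post above 60 N).
It fails at once if the toner box is lifted or tipped (more than 15 mm up or 0.2 rad) (height (world z) of toner_box above 0.015 m or angle between toner_box's own z axis and vertical above 0.2 rad).
It fails at once if another thing on the cart is moved more than 30 mm (distance of any of tape_dispenser, canister, binder_clip, phone_stand, pencil, stapler from where it was at the start of the episode above 0.03 m).
It also fails if it takes over 66 s, if anything falls off the work surface, if the arm or the gripper's body presses on something with over 40 N, if the wrist force passes 120 N, or if a joint passes its speed limit or range.

### The arm

A 6-joint arm with a two-finger parallel gripper is mounted at the origin on the work surface. World frame = base frame: x ahead of the robot, y to its left, z up, the work surface at z = 0. Lengths are in mm, angles in degrees, forces in N, time in s.
With the tool pointing down it reaches from about 275 to 825 mm from the base axis. Payload 5.2 kg.
Tool frame: the origin (TCP) lies between the finger pads; the fingertips stand 14 mm ahead of it and the grasp point (between the pads) lies 5 mm behind it; z points along the fingers, x is the direction in which the jaws open and shut, and the axes are right-handed (so a half turn about z gives the same grasp; the last joint's range is limited). The gripper opens to 93 mm and grips with 3 to 60 N. Pads are 15 mm wide; open, the fingers measure 128 mm over their backs; the gripper's body (75 mm by 188 mm) begins 65 mm behind the grasp point.
Start: joints at [65.672, 14.817, 87.949, -0, 77.235, -11.62], TCP at [120.969, 536.537, 232.653] pointing down, gripper open.
Joint ranges: [-179.93, 179.93], [-52.35, 119.4], [10.71, 147.94], [-69.91, 249.91], [12.55, 155.21], [-178.61, 178.61]. Speed limits (degrees/s): [147.25, 147.25, 180, 180, 180, 180].

### API

Orientations are given as [roll, pitch, yaw] about the fixed x, y, z axes, in that order (R = Rz(yaw) Ry(pitch) Rx(roll)).
In Python, from rig import manip gives the robot as it stands. The module is installed in compiled form; this text tells all that it offers.
- The arm moves only by the shell command python3 -m inch 'ROWS' [OPENING] [FORCE]. ROWS is a JSON object of lists of equal length, an entry for each row: "xyz": the shift along the tool's x, y, z in m, a list of three; "rotation": the turn, a rotation vector about the tool's x, y, z in degrees, a list of three. A call has 1 to 12 rows; each row shifts and turns the commanded pose from where the row before left it, along the tool's axes as they then stand; what a row does not reach is not made up. A row lasts 1/8 s, in which the tool goes at most 62.5 mm and 10.7 degrees, less where a joint would pass 70% of its speed; a pose out of reach is approached as far as the arm can. A call with a gripper value outside its range is refused whole. OPENING is the finger opening in m, from 0 to 0.093, set as the call begins (- or left out, the last holds). The fingers move at their own pace and stop on an object; FORCE is the grip in N (left out, the last holds). Time passes only in rows, so rows that do not move let the fingers close. It gives the time, the measured TCP pose, the force and the opening at its end, in the units of the state.
- manip.get_state(): the state, without advancing time (a new reading comes with each control period).
- manip.grab_frame(name): name is "side" or "top" or "wrist"; returns (picture, depth): 400x640x3 uint8, red, green, blue; 400x640 float32, mm along the optical axis (not along the pixel's ray), 0 where there is no reading.
- manip.camera_model(name): a dict with "K" (3x3 intrinsics, pixels), "R" (3x3) and "t" (3): a world point X has camera coordinates R X + t. Camera axes: x right, y down, z forward; pixel columns grow to the right and rows downward; lengths in mm; the calibration is good to about 2 mm. A picture is of the moment at which its call begins: read the wrist's pose just before it. camera_model takes no time and is no camera call; for the wrist camera it gives the pose at the moment of the call.
- manip.sign_off(): hands the job in, once; it reports no verdict.
The state is a dict: "time": time; "qpos": joint angles; "qvel": joint speeds; "tau": joint torques, N m; "position": TCP position; "tool_rot": TCP orientation; "wrist_force": force on the tool from outside, world axes, zero at the start; "moment": the same for the moment, N m; "gripper_width": finger opening in mm.
Only numpy, scipy, OpenCV 4.12 (cv2) and the standard library are available. Lean on these libraries where they do the work, as an engineer would, in place of code of your own. Each camera call takes 0.05 s, during which the arm holds its last target. There are 200 camera calls.

## Working session

There is one attempt and no reset: what is moved stays moved. The work goes in short steps, Python scripts to look and compute and a shell command to move; the robot and the scene stay as the last step left them, time stands still between calls to the robot, and variables do not carry over. Pictures are saved under pics/ and viewed, about 8 in all and at most 12, crops included, and the job is handed in when it is done.

```bash
mkdir -p pics; cat > h.py <<'E'
import numpy as np, cv2
from rig import manip
def cam(n):
    m=manip.camera_model(n); return np.array(m["K"]),np.array(m["R"]),np.array(m["t"]).ravel()
def onplane(n,uv,z,c=None):
    K,R,t=c or cam(n); uv=np.atleast_2d(uv).astype(float)
    d=np.c_[uv,np.ones(len(uv))]@np.linalg.inv(K).T@R; o=-R.T@t
    return o+d*((z-o[2])/d[:,2])[:,None]
def cloud(n,dep,c=None):
    K,R,t=c or cam(n); v,u=np.mgrid[:400,:640]
    p=np.stack([u,v,np.ones_like(u)],-1).reshape(-1,3)@np.linalg.inv(K).T*dep.reshape(-1,1)
    return ((p-t)@R).reshape(400,640,3)
def proj(n,X,c=None):
    K,R,t=c or cam(n); p=(np.atleast_2d(X)@R.T+t)@K.T; return p[:,:2]/p[:,2:]
def snap(n,tag):
    c=cam(n); im,d=manip.grab_frame(n); np.savez(f"{tag}.npz",im=im,d=d,K=c[0],R=c[1],t=c[2])
    cv2.imwrite(f"pics/{tag}.png",im[:,:,::-1]); return im,d,c
def load(tag):
    z=np.load(f"{tag}.npz"); return z["im"],z["d"],(z["K"],z["R"],z["t"])
E
python3 - <<'E'
from h import *
snap("top","top0"); snap("side","side0")
s=manip.get_state(); print(s)
for n in("top","side"):
    K,R,t=cam(n); print(n,-R.T@t,R[2],K[0,0])
E
```

```text
{'time': 0.1, 'qpos': array([ 6.56742629e+01,  1.48548152e+01,  8.80031953e+01,  2.66562707e-03,
        7.72322188e+01, -1.16185970e+01]), 'qvel': array([ 0.05030386, -0.16287757, -0.12283127,  0.12688961, -0.00363069,
        0.00685688]), 'tau': array([ 1.36916489e-03, -4.38205969e+01, -2.84642226e+01,  7.20943487e-02,
        3.63228132e-02, -2.61724927e-05]), 'position': array([120.74962335, 536.13150155, 231.91460932]), 'tool_rot': array([-1.79979283e+02,  8.78571275e-02,  7.72922846e+01]), 'wrist_force': array([0.25354646, 0.59232238, 0.37448882]), 'moment': array([-0.09461071, -0.00536262,  0.03950812]), 'gripper_width': 93.15263046707729}
top [ 413.62460063    8.03738496 1203.85500399] [ 0.11250976  0.00400935 -0.99364253] 391.8335327424389
side [  297.30641966 -1228.53063847   789.17614172] [ 0.17827224  0.8486753  -0.49796511] 514.0807875101575
```

View pics/top0.png

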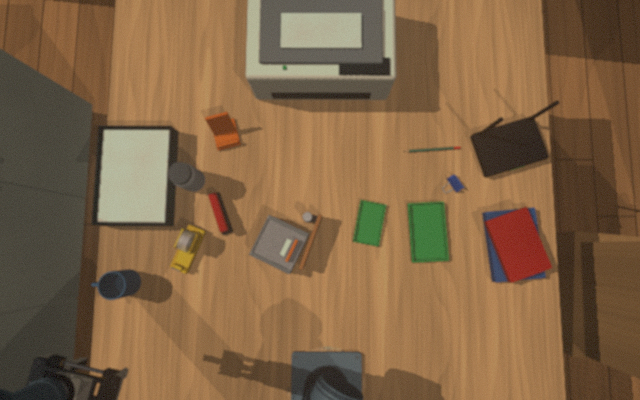

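View pics/side0.png

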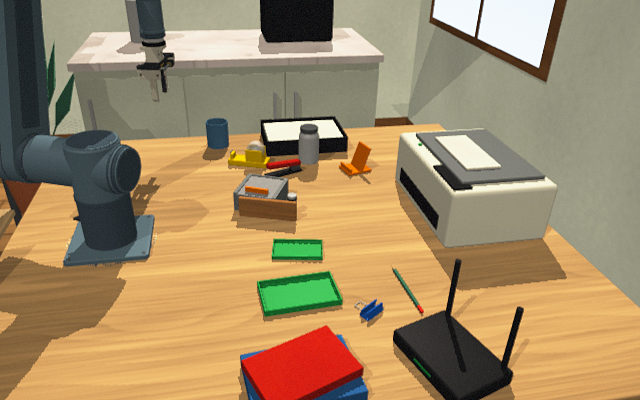

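The top view shows the grey box at about (281,243), the post at (309,217) and the rail from (318,218) to (302,268). Confusable things:
- **Trays:** small green at (370,223) and large green at (428,232). The large one should be 180x110.
- **Orange things:** the rib at (288,250) and the phone stand at (223,130).
- **Steel cylinders:** the post at (309,217) and the canister at (187,177).

Next I'll measure them and check with a close crop.

```bash
python3 - <<'E'
from h import *
im,d,c=load("top0")
hsv=cv2.cvtColor(im,cv2.COLOR_RGB2HSV)
P=cloud("top",d,c)
g=cv2.inRange(hsv,(45,80,40),(80,255,255))
n,l,st,ce=cv2.connectedComponentsWithStats(g)
for i in range(1,n):
    if st[i,4]>200:
        ct=cv2.findContours((l==i).astype(np.uint8),0,2)[0][0]
        b=cv2.boxPoints(cv2.minAreaRect(ct)); w=onplane("top",b,16,c)
        e=np.diff(np.r_[w,w[:1]],axis=0)[:,:2]
        L=np.linalg.norm(e,axis=1);k=L.argmax()
        print("green",ce[i],w.mean(0).round(1),L.round(),np.degrees(np.arctan2(e[k,1],e[k,0])).round(1))
cr=im[190:290,230:340]; cv2.imwrite("pics/crop0.png",cv2.resize(cr[:,:,::-1],None,fx=6,fy=6,interpolation=cv2.INTER_CUBIC))
# height-map of region
sub=P[190:290,230:340].reshape(-1,3); 
h=np.histogram(sub[:,2],bins=range(-10,90,5)); print(h)
z=P[...,2]
m=((z>45)&(z<80)).astype(np.uint8); m[:190]=0;m[290:]=0;m[:,:235]=0;m[:,335:]=0
o=cv2.inRange(hsv,(3,130,120),(16,255,255)); o[:190]=0;o[290:]=0;o[:,:250]=0;o[:,330:]=0
for u,v in [(281,243),(265,240),(288,250),(309,217),(318,225),(303,265)]: print((u,v),P[v,u].round(),im[v,u],hsv[v,u])
E
```

```text
green [369.2589372 222.8821256] [ 482.  -127.9   16. ] [126.  76. 126.  75.] -10.9
green [427.69709938 231.9657632 ] [ 455.8 -304.7   16. ] [111. 177. 110. 176.] -177.5
(array([  27, 2487, 5546,  458,   14,   19,   24,   12,    9,    9,    5,
          3,   99, 1211,  849,  120,   50,   23,    0]), array([-10,  -5,   0,   5,  10,  15,  20,  25,  30,  35,  40,  45,  50,
        55,  60,  65,  70,  75,  80,  85]))
(281, 243) [420. 134.  57.] [129 120 108] [ 17  42 129]
(265, 240) [428. 181.  56.] [128 119 108] [ 17  40 128]
(288, 250) [399. 114.  56.] [121 104  91] [ 13  63 121]
(309, 217) [495.  53.  70.] [155 140 129] [ 13  43 155]
(318, 225) [473.  27.  43.] [112  76  44] [ 14 155 112]
(303, 265) [357.  69.  60.] [126  85  51] [ 14 152 126]
```

View pics/crop0.png

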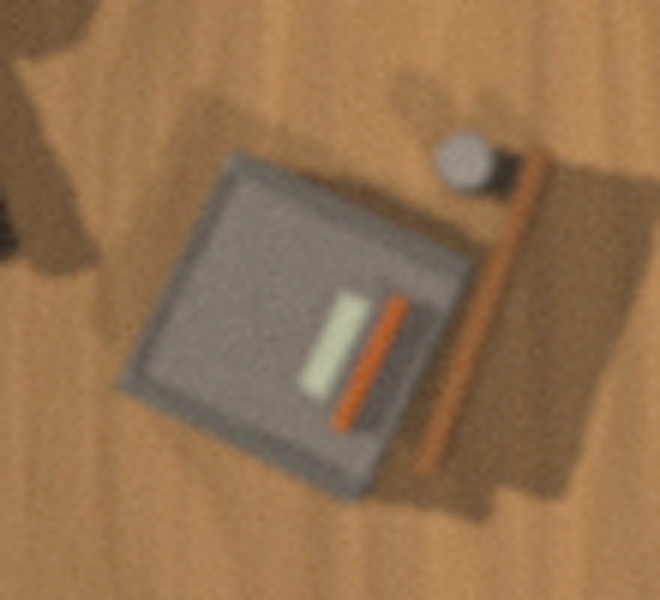

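The crop confirms the choice. The box's lid end with the rib faces the rail at lower right, and the post is near the right end of the box's upper side. The large green tray measures 177x110, so it is the right one. Now the frames.

```bash
cat >> h.py <<'E'
def frame(tag="top0",rail=((320,215.8),(301.7,268.3)),post=(307.5,216.7)):
    im,d,c=load(tag); r=onplane("top",rail,62,c)[:,:2]; p=onplane("top",[post],66,c)[0,:2]
    return r,p
E
python3 - <<'E'
from h import *
im,d,c=load("top0")
r,p=frame(); v=r[0]-r[1]; a=np.arctan2(v[1],v[0]); print("rail ends",r.round(1),np.linalg.norm(v).round(1),"corner yaw",np.degrees(a).round(1),"post",p.round(1))
C=np.array([[np.cos(a),np.sin(a)],[-np.sin(a),np.cos(a)]])
print("rail ends in C",((r-p)@C.T).round(1))
b=onplane("top",[(270,215.3),(309.2,233.3),(290,272.5),(250.3,254.2)],60,c)[:,:2]
print(b.round(1),np.linalg.norm(np.diff(np.r_[b,b[:1]],axis=0),axis=1).round(1))
print("box C",((b-p)@C.T).round(1),"ctr",b.mean(0).round(1))
# box x axis: from lid end (corners 1,2) to other end (0,3)
w=b[0]+b[3]-b[1]-b[2]; print("box yaw",np.degrees(np.arctan2(w[1],w[0])).round(1))
P=cloud("top",d,c); m=(P[...,2]>55)&(P[...,2]<62.5); m[:205]=0;m[285:]=0;m[:,:240]=0;m[:,:]&=(np.arange(640)<315)[None]
hsv=cv2.cvtColor(im,cv2.COLOR_RGB2HSV); mm=(m&(hsv[...,1]<85)).astype(np.uint8)
q=P[mm>0][:,:2]; rc=cv2.minAreaRect(q.astype(np.float32)); print(rc)
E
```

```text
rail ends [[499.   21. ]
 [347.4  72.9]] 160.2 corner yaw -18.9 post [496.   57.3]
rail ends in C [[  14.7  -33.4]
 [-145.5  -33.4]]
[[500.  167.4]
 [448.   52.2]
 [335.2 106.5]
 [386.9 222.2]] [126.4 125.2 126.7 125.7]
box C [[ -31.8  105.5]
 [ -43.7  -20.4]
 [-168.    -5.4]
 [-156.5  120.8]] ctr [417.5 137.1]
box yaw 65.8
((441.64556884765625, 131.0938720703125), (128.05548095703125, 182.30093383789062), 65.03986358642578)
```

Measured frames, which agree with the given sizes:

| Item | Value |
|---|---|
| Corner yaw | −18.9° |
| Post | (496,57) |
| Box centre | (417,137) |
| Box yaw | 65.8° (84.7° left to turn) |
| Gap from box to post | 28 mm |

The plan is to align closed fingers flush with the box's +y side, push it to the post, then swing about the post axis.

```bash
python3 -m inch '{"xyz":[[0,0,0],[0,0,0]],"rotation":[[0,0,5.75],[0,0,5.75]]}' 0 20
python3 -m inch '{"xyz":[[-0.02,0.029,0],[-0.02,0.029,0],[-0.02,0.029,0],[-0.02,0.029,0],[-0.02,0.029,0],[-0.02,0.029,0],[-0.02,0.029,0],[-0.02,0.029,0],[-0.02,0.029,0],[-0.02,0.029,0],[-0.02,0.029,0],[-0.02,0.029,0]],"rotation":[[0,0,0],[0,0,0],[0,0,0],[0,0,0],[0,0,0],[0,0,0],[0,0,0],[0,0,0],[0,0,0],[0,0,0],[0,0,0],[0,0,0]]}'
python3 -m inch '{"xyz":[[0,0,0.05],[0,0,0.05],[0,0,0.05],[0,0,0.03],[0,0,0.015],[0,0,0.01],[0,0,0]],"rotation":[[0,0,0],[0,0,0],[0,0,0],[0,0,0],[0,0,0],[0,0,0],[0,0,0]]}'
```

```text
time: 0.35
position: [120.8, 536.2, 232.1]
tool_rot: [-180.0, 0.1, 65.6]
wrist_force: [-0.1, -0.0, -0.3]
gripper_width: 77.6
time: 1.85
position: [340.2, 173.8, 232.5]
tool_rot: [-180.0, 0.0, 65.8]
wrist_force: [0.1, 0.6, 0.4]
gripper_width: 0.4
time: 2.72
position: [339.6, 174.9, 27.3]
tool_rot: [-179.9, 0.0, 65.8]
wrist_force: [-0.2, 0.3, -0.0]
gripper_width: 0.5
```

```bash
python3 -m inch '{"xyz":[[0,0.006,0],[0,0.006,0],[0,0.004,0],[0,0.004,0],[0,0.004,0],[0,0.004,0],[0,0.004,0],[0,0.004,0],[0,0,0]],"rotation":[[0,0,0],[0,0,0],[0,0,0],[0,0,0],[0,0,0],[0,0,0],[0,0,0],[0,0,0],[0,0,0]]}'
python3 - <<'E'
from h import *
snap("top","top1"); im,d,c=load("top1")
cv2.imwrite("pics/crop1.png",cv2.resize(im[180:290,230:340][:,:,::-1],None,fx=5,fy=5,interpolation=cv2.INTER_CUBIC))
E
```

```text
time: 3.85
position: [372.9, 160.0, 27.7]
tool_rot: [180.0, 0.0, 65.8]
wrist_force: [-2.4, -0.5, 1.8]
gripper_width: 0.8
```

View pics/crop1.png

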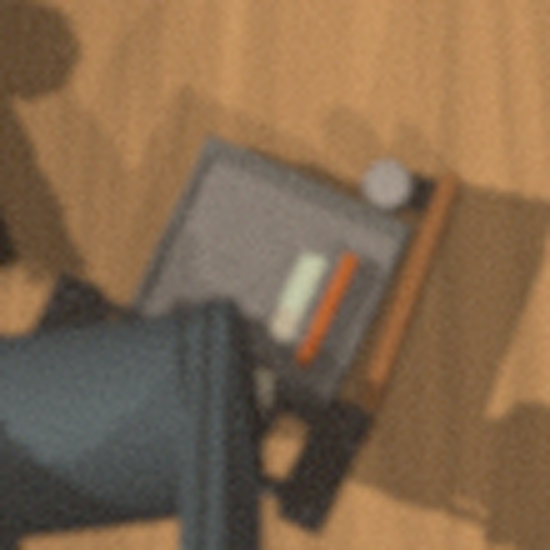

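The box is nearly at the post, about 3–5 mm off, and still square to the pusher. The pusher force was about 2.4 N. I'll shift the pusher to the far end and swing about the post axis.

```bash
python3 -m inch '{"xyz":[[0,-0.003,0],[0.018,0,0],[0.019,0,0],[0,0.004,0],[0,0.003,0]],"rotation":[[0,0,0],[0,0,0],[0,0,0],[0,0,0],[0,0,0]]}'
python3 -m inch '{"xyz":[[0.0066,0.0035,0],[0.0066,0.0035,0],[0.0066,0.0035,0],[0.0066,0.0035,0],[0.0066,0.0035,0],[0.0066,0.0035,0],[0.0066,0.0035,0],[0.0066,0.0035,0],[0.0066,0.0035,0],[0.0066,0.0035,0]],"rotation":[[0,0,2.5],[0,0,2.5],[0,0,2.5],[0,0,2.5],[0,0,2.5],[0,0,2.5],[0,0,2.5],[0,0,2.5],[0,0,2.5],[0,0,2.5]]}'
python3 - <<'E'
from h import *
snap("top","top2"); im,d,c=load("top2")
cv2.imwrite("pics/crop2.png",cv2.resize(im[160:280,230:350][:,:,::-1],None,fx=4.5,fy=4.5,interpolation=cv2.INTER_CUBIC))
E
```

```text
time: 4.53
position: [389.7, 192.8, 27.4]
tool_rot: [-179.8, 0.0, 65.8]
wrist_force: [-10.3, 13.4, 6.4]
gripper_width: 0.6
time: 5.78
position: [457.1, 224.5, 27.2]
tool_rot: [-180.0, 0.1, 40.7]
wrist_force: [-1.7, 0.7, 0.5]
gripper_width: 0.5
```

View pics/crop2.png

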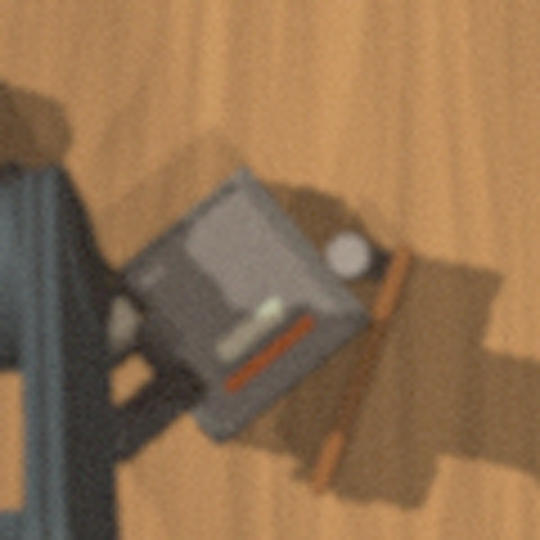

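The box has turned about 25°, with its right corner at the rail and its side close to the post. I'll compute its exact pose in the tool frame.

```bash
cat >> h.py <<'E'
def rel(corners,off,f,tag):
    """corners in crop px: c0 (+x,-y), c1 (-x,-y), c2 (-x,+y)"""
    im,d,c=load(tag); r,p=frame()
    b=onplane("top",np.array(corners)/f+np.array(off),60,c)[:,:2]
    ctr=(b[0]+b[2])/2; w=b[0]-b[1]; yb=np.degrees(np.arctan2(w[1],w[0]))
    s=manip.get_state(); t=s["position"][:2]; y=np.radians(s["tool_rot"][2])
    T=np.array([[np.cos(y),np.sin(y)],[np.sin(y),-np.cos(y)]])
    a=np.radians(yb); B=np.array([[np.cos(a),np.sin(a)],[-np.sin(a),np.cos(a)]])
    print("box",ctr.round(1),"yaw",yb.round(1),"to go",(yb+18.9).round(1),"edges",np.linalg.norm(np.diff(b,axis=0),axis=1).round(1))
    print("post in tool",(T@(p-t)).round(1),"box ctr in tool",(T@(ctr-t)).round(1))
    print("post in box",(B@(p-ctr)).round(1),"tcp in box",(B@(t-ctr)).round(1))
    return ctr,yb
E
python3 - <<'E'
from h import *
rel([(243,170),(370,320),(222,440)],(230,160),4.5,"top2")
E
```

```text
box [464.5 132.6] yaw 40.7 to go 59.6 edges [128.5 122.1]
post in tool [-80.5 151.7] box ctr in tool [-55.4  74. ]
post in box [-25.2 -77.6] tcp in box [55.6 73.9]
```

```bash
python3 -m inch '{"xyz":[[0,-0.003,0],[-0.018,0,0],[-0.019,0,0],[0,0.003,0],[0,0.002,0]],"rotation":[[0,0,0],[0,0,0],[0,0,0],[0,0,0],[0,0,0]]}'
python3 -m inch '{"xyz":[[0.005,0.0022,0],[0.005,0.0022,0],[0.005,0.0022,0]],"rotation":[[0,0,2.5],[0,0,2.5],[0,0,2.5]]}'
python3 -m inch '{"xyz":[[0.005,0.0022,0],[0.005,0.0022,0],[0.005,0.0022,0]],"rotation":[[0,0,2.5],[0,0,2.5],[0,0,2.5]]}'
python3 - <<'E'
from h import *
snap("top","top3"); im,d,c=load("top3")
cv2.imwrite("pics/crop3.png",cv2.resize(im[160:280,230:350][:,:,::-1],None,fx=4.5,fy=4.5,interpolation=cv2.INTER_CUBIC))
E
```

```text
time: 6.45
position: [429.6, 200.9, 27.6]
tool_rot: [-179.8, 0.1, 40.7]
wrist_force: [-9.3, 12.5, 6.5]
gripper_width: 0.7
time: 6.82
position: [444.6, 206.4, 27.5]
tool_rot: [-179.7, 0.1, 33.1]
wrist_force: [-10.2, 14.1, 5.6]
gripper_width: 0.3
time: 7.2
position: [462.3, 211.1, 27.7]
tool_rot: [-179.6, -0.1, 25.6]
wrist_force: [-6.4, 27.9, 0.0]
gripper_width: 0.3
```

View pics/crop3.png

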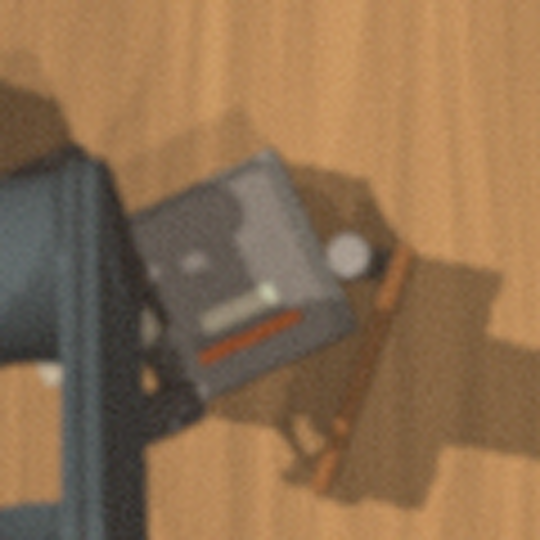

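```bash
python3 - <<'E'
from h import *
rel([(272,150),(357,320),(205,400)],(230,160),4.5,"top3")
E
```

```text
box [483.8 128.9] yaw 27.1 to go 46.0 edges [124.4 110.4]
post in tool [-36.8 153. ] box ctr in tool [-17.   83.2]
post in box [-21.7 -69.3] tcp in box [19.2 82.7]
```

Milestone 1 should be met: the box was pressed on the post with 14–28 N at 59→46° to go. I'll take a longer lever for the next swing, with less force.

```bash
python3 -m inch '{"xyz":[[0,-0.005,0],[0.014,0,0],[0.014,0,0],[0,0.004,0]],"rotation":[[0,0,0],[0,0,0],[0,0,0],[0,0,0]]}'
python3 -m inch '{"xyz":[[0.0045,0.003,0],[0.0045,0.003,0],[0.0045,0.003,0],[0.0045,0.003,0],[0.0045,0.003,0],[0.0045,0.003,0],[0.0045,0.003,0],[0.0045,0.003,0]],"rotation":[[0,0,2.5],[0,0,2.5],[0,0,2.5],[0,0,2.5],[0,0,2.5],[0,0,2.5],[0,0,2.5],[0,0,2.5]]}'
python3 - <<'E'
from h import *
snap("top","top4"); im,d,c=load("top4")
cv2.imwrite("pics/crop4.png",cv2.resize(im[150:270,230:350][:,:,::-1],None,fx=4.5,fy=4.5,interpolation=cv2.INTER_CUBIC))
E
```

```text
time: 7.75
position: [490.6, 223.2, 28.1]
tool_rot: [-179.7, -0.3, 25.6]
wrist_force: [-1.7, 30.3, -0.7]
gripper_width: 0.3
time: 8.75
position: [537.9, 216.4, 30.3]
tool_rot: [-179.2, -1.1, 5.6]
wrist_force: [14.5, 41.3, -7.0]
gripper_width: 0.4
```

View pics/crop4.png

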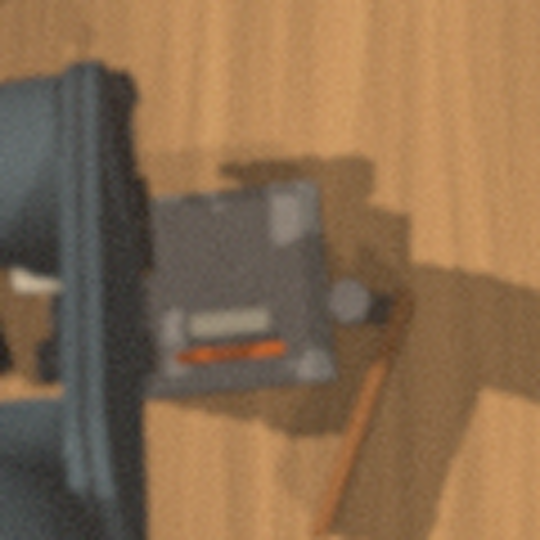

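The box has about 25° to go, but the squeeze force of 41 N is too high. I'll back off and continue on the true circle about the post.

```bash
python3 -m inch '{"xyz":[[0,-0.007,0],[0,-0.003,0],[0,0,0]],"rotation":[[0,0,0],[0,0,0],[0,0,0]]}'; python3 - <<'E'
from h import *
rel([(313,180),(335,378),(150,398)],(230,150),4.5,"top4")
print(manip.get_state()["wrist_force"])
E
```

```text
time: 9.18
position: [528.5, 216.1, 27.4]
tool_rot: [180.0, 0.0, 5.8]
wrist_force: [-0.5, -0.4, -0.6]
gripper_width: 0.3
box [503.8 133.6] yaw 6.9 to go 25.8 edges [130.2 120.2]
post in tool [-48.4 154.7] box ctr in tool [-32.9  79.6]
post in box [-17.  -74.8] tcp in box [34.5 79. ]
[-0.46643553 -0.4178121  -0.57404162]
```

```bash
python3 -m inch '{"xyz":[[0.006,0,0],[0.006,0.002,0],[0.0066,0.0026,0],[0.0066,0.0026,0],[0.0066,0.0026,0],[0.0066,0.0026,0]],"rotation":[[0,0,0],[0,0,0],[0,0,2.5],[0,0,2.5],[0,0,2.5],[0,0,2.5]]}'
python3 -m inch '{"xyz":[[0.0066,0.0026,0],[0.0066,0.0026,0],[0.0066,0.0026,0]],"rotation":[[0,0,2.5],[0,0,2.5],[0,0,2.5]]}'
python3 - <<'E'
from h import *
r,p=frame(); s=manip.get_state(); y=np.radians(s["tool_rot"][2]);T=np.array([[np.cos(y),np.sin(y)],[np.sin(y),-np.cos(y)]])
print("post in tool",T@(p-s["position"][:2]))
E
```

```text
time: 9.93
position: [567.6, 206.2, 27.6]
tool_rot: [-180.0, 0.0, -4.4]
wrist_force: [-1.3, 1.9, -0.1]
gripper_width: 0.3
time: 10.3
position: [586.4, 196.1, 27.7]
tool_rot: [180.0, -0.0, -11.9]
wrist_force: [-1.8, 1.7, -0.2]
gripper_width: 0.5
post in tool [-59.98489333 154.37872303]
```

```bash
python3 -m inch '{"xyz":[[0.0066,0.0026,0],[0.0066,0.0026,0],[0.0066,0.0026,0],[0,0.002,0],[0,0,0]],"rotation":[[0,0,2.5],[0,0,2.5],[0,0,2.5],[0,0,0],[0,0,0]]}'
python3 - <<'E'
from h import *
snap("top","top5"); im,d,c=load("top5")
cv2.imwrite("pics/crop5.png",cv2.resize(im[140:270,220:350][:,:,::-1],None,fx=4.5,fy=4.5,interpolation=cv2.INTER_CUBIC))
E
```

```text
time: 10.92
position: [604.6, 182.6, 28.1]
tool_rot: [-179.8, -0.2, -19.2]
wrist_force: [4.1, 4.6, -2.1]
gripper_width: -0.0
```

View pics/crop5.png

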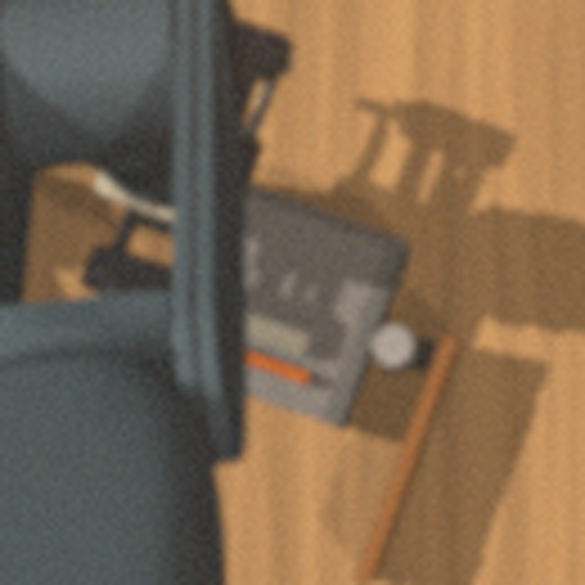

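The box is square with the rail: its side is at about 19° and the rail at 18.6° in the picture. I'll retreat, rise and take a clear view of the rib from the wrist/top.

```bash
python3 -m inch '{"xyz":[[0,-0.01,0],[0,-0.02,0],[0,0,-0.04],[0,0,-0.05],[0,0,-0.05],[0,0,-0.04],[0,0,0]],"rotation":[[0,0,0],[0,0,0],[0,0,0],[0,0,0],[0,0,0],[0,0,0],[0,0,0]]}'
python3 - <<'E'
from h import *
im,d,c=load("top5"); r,p=frame()
b=onplane("top",np.array([(410,245),(348,425)])/4.5+[220,140],60,c)[:,:2]
w=b[0]-b[1];print(np.linalg.norm(w),np.degrees(np.arctan2(w[1],w[0])));w/=np.linalg.norm(w); ctr=b.mean(0)+65*np.array([-w[1],w[0]]); print("ctr",ctr,"rib",ctr-42*w)
im,d,c=snap("wrist","w6"); print(proj("wrist",np.r_[ctr-42*w,73],c), manip.get_state()["position"])
E
```

```text
time: 11.85
position: [614.6, 211.8, 212.2]
tool_rot: [-179.8, -0.4, -19.2]
wrist_force: [-0.2, -0.4, -1.0]
gripper_width: 0.4
123.89300687894412 -18.43091898804405
ctr [523.85080481 128.79286615] rib [484.00517225 142.07162986]
[[215.25937731 304.30445612]] [613.23640633 211.44172623 209.4767781 ]
```

View pics/w6.png

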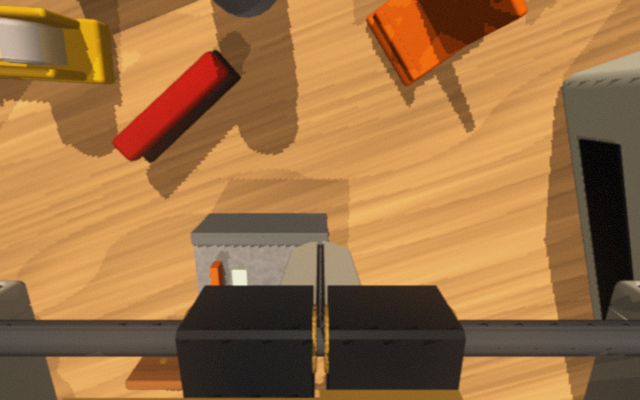

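The wrist view shows the +y side of the box across columns 192–328, rows 213–245, with the rib end at (217,272). I'll check the prediction against these.

```bash
python3 - <<'E'
from h import *
im,d,c=load("w6"); P=cloud("wrist",d,c)
for u,v in [(260,228),(260,238),(260,250),(260,262),(217,268),(217,280),(240,278)]: print((u,v),P[v,u].round(1))
a=np.radians(-18.9);X=np.array([np.cos(a),np.sin(a)]);Y=np.array([-X[1],X[0]]); r,p=frame()
for tag,uv,z in [("a",(192,245),60),("b",(328,245),60),("a0",(192,213),60),("b0",(328,213),60),("rib end L",(211,264),73),("rib end R",(222,262),73)]:
    w=onplane("wrist",[uv],z,c)[0,:2]; print(tag,w.round(1),"C:",[((w-p)@X).round(1),((w-p)@Y).round(1)])
E
```

```text
(260, 228) [546.8 193.2  48.2]
(260, 238) [546.3 187.3  59.7]
(260, 250) [541.  175.   57.6]
(260, 262) [535.9 162.7  56.4]
(217, 268) [501.  176.7  72.2]
(217, 280) [496.2 165.5  72.9]
(240, 278) [511.6 154.1  58.8]
a [482.6 202.1] C: [np.float64(-59.5), np.float64(132.7)]
b [605.  159.2] C: [np.float64(70.2), np.float64(131.7)]
a0 [496.4 231.3] C: [np.float64(-56.0), np.float64(164.8)]
b0 [615.4 189.7] C: [np.float64(70.1), np.float64(163.9)]
rib end L [497.8 182.6] C: [np.float64(-38.9), np.float64(119.1)]
rib end R [508.2 181.1] C: [np.float64(-28.5), np.float64(121.0)]
```

The estimates agree within about 3 mm: box centre ≈ (526,130), rib ≈ (487,142). Next, move behind the rib and push the lid open.

```bash
python3 -m inch '{"xyz":[[-0.021,0.035,0],[-0.021,0.035,0],[-0.021,0.036,0],[0,0,0.045],[0,0,0.045],[0,0,0.032],[0,0,0.010],[0,0,0]],"rotation":[[0,0,0],[0,0,0],[0,0,0],[0,0,0],[0,0,0],[0,0,0],[0,0,0],[0,0,0]]}'
```

```text
time: 12.9
position: [517.4, 131.2, 74.7]
tool_rot: [179.9, 0.1, -19.2]
wrist_force: [0.3, -0.1, -0.3]
gripper_width: 0.4
```

```bash
python3 -m inch '{"xyz":[[-0.008,0,0],[-0.008,0,0],[-0.01,0,0],[-0.01,0,0],[-0.01,0,0],[-0.01,0,0],[-0.01,0,0],[-0.01,0,0],[-0.01,0,0],[-0.008,0,0]],"rotation":[[0,0,0],[0,0,0],[0,0,0],[0,0,0],[0,0,0],[0,0,0],[0,0,0],[0,0,0],[0,0,0],[0,0,0]]}'
python3 -m inch '{"xyz":[[-0.006,0,0],[-0.005,0,0],[-0.004,0,0],[0,0,0]],"rotation":[[0,0,0],[0,0,0],[0,0,0],[0,0,0]]}'
```

```text
time: 14.15
position: [428.6, 162.1, 75.6]
tool_rot: [180.0, 0.0, -19.2]
wrist_force: [0.9, 0.7, 0.1]
gripper_width: 0.7
time: 14.65
position: [414.6, 166.9, 75.6]
tool_rot: [180.0, 0.0, -19.2]
wrist_force: [-0.2, 0.4, 0.2]
gripper_width: 0.4
```

```bash
python3 -m inch '{"xyz":[[-0.004,0,0],[-0.004,0,0],[-0.003,0,0]],"rotation":[[0,0,0],[0,0,0],[0,0,0]]}'
python3 -m inch '{"xyz":[[-0.003,0,0],[0,0,0]],"rotation":[[0,0,0],[0,0,0]]}'
```

```text
time: 15.02
position: [404.4, 170.5, 75.6]
tool_rot: [180.0, 0.0, -19.2]
wrist_force: [1.3, -1.5, 0.2]
gripper_width: 0.5
time: 15.28
position: [401.8, 171.6, 75.7]
tool_rot: [-180.0, -0.0, -19.2]
wrist_force: [2.5, -0.0, -0.7]
gripper_width: 0.6
```

Contact force rose to about 2.5 N after 108 mm of estimated lid travel, so the end stop is likely reached. I'll back off, rise and check from the wrist.

```bash
python3 -m inch '{"xyz":[[0.02,0,0],[0,0,-0.045],[0,0,-0.045],[0,0,-0.045],[0.029,0.026,0],[0.029,0.026,0],[0.028,0.025,0],[0,0,0]],"rotation":[[0,0,0],[0,0,0],[0,0,0],[0,0,0],[0,0,0],[0,0,0],[0,0,0],[0,0,0]]}' 0.06
python3 - <<'E'
from h import *
im,d,c=snap("wrist","w7")
E
```

```text
time: 16.27
position: [478.5, 61.3, 210.6]
tool_rot: [180.0, -0.0, -19.4]
wrist_force: [-0.2, 0.9, -1.1]
gripper_width: 59.5
```

View pics/w7.png

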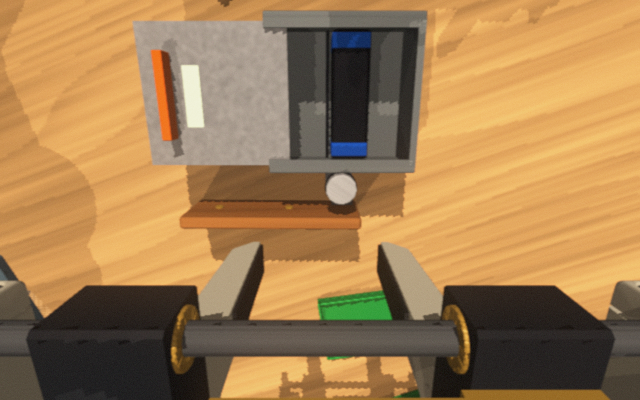

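The lid is open with its rib at (162,95). The cartridge is visible with corners (331,31)–(367,157), and the rail and post are clear.

```bash
python3 - <<'E'
from h import *
im,d,c=load("w7"); hsv=cv2.cvtColor(im,cv2.COLOR_RGB2HSV); P=cloud("wrist",d,c)
for u,v in [(350,90),(350,40),(350,150),(162,95),(420,90),(290,15)]: print((u,v),P[v,u].round(1))
blue=cv2.inRange(hsv,(105,120,60),(130,255,255)); n,l,st,ce=cv2.connectedComponentsWithStats(blue); 
e=[ce[i] for i in range(1,n) if st[i,4]>150]; print(e)
w=onplane("wrist",e,44,c)[:,:2]; v=w[0]-w[1]; print("ends",w.round(1),"ctr",w.mean(0).round(1),"cart x-axis yaw",np.degrees(np.arctan2(v[1],v[0]))-90,np.linalg.norm(v))
k=onplane("wrist",[(331,31),(371,31),(367,157),(331,157)],44,c)[:,:2]; print("cart corners ctr",k.mean(0).round(1),np.linalg.norm(np.diff(k,axis=0),axis=1).round(1))
o=cv2.inRange(hsv,(3,170,150),(16,255,255)); o[:, 200:]=0; n,l,st,ce=cv2.connectedComponentsWithStats(o); i=1+st[1:,4].argmax(); rib=onplane("wrist",[ce[i]],73,c)[0,:2]
b=onplane("wrist",[(427,11),(415,172)],60,c)[:,:2]; f=b[1]-b[0]; n_=np.array([f[1],-f[0]])/np.linalg.norm(f);print("box far end",b.round(1),np.linalg.norm(f).round(1),"yaw",np.degrees(np.arctan2(f[1],f[0]))+90)
a=np.radians(np.degrees(np.arctan2(f[1],f[0]))+90);X=np.array([np.cos(a),np.sin(a)]);bc=b.mean(0)-65*X
print("box ctr",bc.round(1),"rib local x",((rib-bc)@X).round(1),"lid",(-42-(rib-bc)@X).round(1),"cart local x",((w.mean(0)-bc)@X).round(1))
s=manip.get_state();y=np.radians(s["tool_rot"][2]);T=np.array([[np.cos(y),np.sin(y)],[np.sin(y),-np.cos(y)]])
for q in (w.mean(0),k.mean(0)): print("to cart, tool",(T@(q-s["position"][:2])).round(1))
print(s["position"],s["tool_rot"])
E
```

```text
(350, 90) [532.1 135.6  44.1]
(350, 40) [544.4 173.7  45.2]
(350, 150) [515.9  85.4  43.4]
(162, 95) [386.4 182.1  73.6]
(420, 90) [586.  116.2  59.4]
(290, 15) [503.5 204.8  60.1]
[array([350.68512658,  39.53797468]), array([348.32142857, 148.85338346])]
ends [[545.2 174. ]
 [514.7  87. ]] ctr [530.  130.5] cart x-axis yaw -19.288573189408808 92.16772322384934
cart corners ctr [530.2 129.9] [ 33.6 106.3  33.4]
box far end [[606.  171.8]
 [564.   50.1]] 128.7 yaw -19.062938848163682
box ctr [523.6 132.2] rib local x -146.7 lid 104.7 cart local x 6.6
to cart, tool [ 27.  -81.5]
to cart, tool [ 27.4 -81. ]
[477.50306096  62.58023021 210.42710941] [-1.79997167e+02  4.66368174e-02 -1.93691744e+01]
```

Everything agrees: lid open 104.7 mm, cartridge axis at −19.3°, and cartridge 6.6 mm to the +x side (given: 7). Now to grasp it.

```bash
python3 -m inch '{"xyz":[[0.009,-0.027,0],[0.009,-0.027,0],[0.009,-0.0275,0],[0,0,0.05],[0,0,0.05],[0,0,0.04],[0,0,0.02],[0,0,0.012],[0,0,0.007],[0,0,0]],"rotation":[[0,0,0],[0,0,0],[0,0,0],[0,0,0],[0,0,0],[0,0,0],[0,0,0],[0,0,0],[0,0,0],[0,0,0]]}' 0.058 20
python3 -m inch '{"xyz":[[0,0,0],[0,0,0],[0,0,0],[0,0,0],[0,0,0]],"rotation":[[0,0,0],[0,0,0],[0,0,0],[0,0,0],[0,0,0]]}' 0.02 20
```

```text
time: 17.58
position: [529.1, 132.2, 31.9]
tool_rot: [-180.0, -0.0, -19.2]
wrist_force: [-0.2, -0.1, -0.7]
gripper_width: 57.7
time: 18.2
position: [529.5, 131.9, 32.2]
tool_rot: [-180.0, -0.1, -19.2]
wrist_force: [1.4, -1.4, 4.6]
gripper_width: 31.9
```

```bash
python3 -m inch '{"xyz":[[0,0,-0.01],[0,0,-0.02],[0,0,-0.03],[0,0,-0.03],[0,0,-0.03],[0,0,-0.02],[0,0,0]],"rotation":[[0,0,0],[0,0,0],[0,0,0],[0,0,0],[0,0,0],[0,0,0],[0,0,0]]}'
python3 -m inch '{"xyz":[[0.0062,0.0364,0],[0.0062,0.0364,0],[0.0062,0.0364,0],[0.0062,0.0364,0],[0.0062,0.0364,0],[0.0062,0.0364,0],[0.0062,0.0364,0],[0.0062,0.0364,0],[0.0062,0.0364,0],[0.0062,0.0364,0],[0.0062,0.0364,0],[0.0062,0.0364,0]],"rotation":[[0,0,0],[0,0,0],[0,0,0],[0,0,0],[0,0,0],[0,0,0],[0,0,0],[0,0,0],[0,0,0],[0,0,0],[0,0,0],[0,0,0]]}'
python3 -m inch '{"xyz":[[0,0,0],[0,0,0],[0,0,0],[0,0,0],[0,0,0],[0,0,0],[0,0,0],[0,0,0],[0,0,0],[0,0,0]],"rotation":[[0,0,8],[0,0,8],[0,0,8],[0,0,8],[0,0,8],[0,0,8],[0,0,8],[0,0,8],[0,0,4.3],[0,0,0]]}'
python3 - <<'E'
from h import *
snap("wrist","w8"); print(manip.get_state()["position"],manip.get_state()["wrist_force"])
E
```

```text
time: 19.08
position: [529.5, 132.1, 173.2]
tool_rot: [-179.9, -0.1, -19.2]
wrist_force: [-0.0, -0.3, -2.7]
gripper_width: 32.2
time: 20.58
position: [454.4, -305.3, 170.0]
tool_rot: [-179.9, 0.2, -19.2]
wrist_force: [0.7, 0.3, -3.4]
gripper_width: 32.2
time: 21.82
position: [454.8, -304.2, 170.2]
tool_rot: [179.9, 0.1, -87.5]
wrist_force: [1.0, -0.1, -1.6]
gripper_width: 31.5
[ 454.88158158 -304.3842482   170.44882779] [ 0.53518072 -0.0403325  -1.95110673]
```

View pics/w8.png

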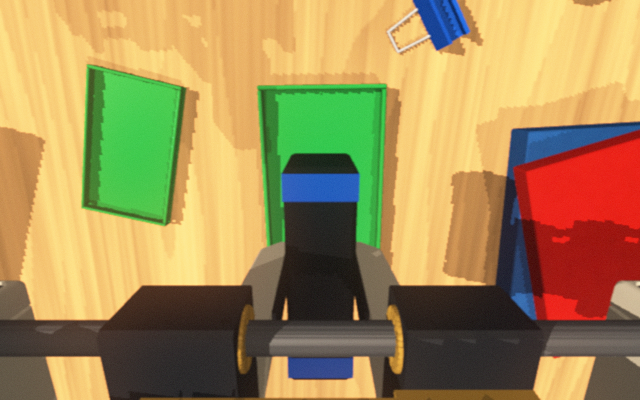

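The cartridge is held level above the larger tray, whose far edge runs (258,87)–(386,85). I'll check the centring, then lower.

```bash
python3 - <<'E'
from h import *
im,d,c=load("w8"); w=onplane("wrist",[(258,87),(386,85)],16,c)[:,:2]; f=w[1]-w[0]; L=np.linalg.norm(f); n=np.array([-f[1],f[0]])/L
n*= -np.sign(n@(w.mean(0)-[455,-305])); print(w.round(1),L.round(1),"tray ctr",(w.mean(0)+90*n).round(1))
E
python3 -m inch '{"xyz":[[0,0,0.03],[0,0,0.035],[0,0,0.03],[0,0,0.02],[0,0,0.01],[0,0,0.006],[0,0,0.004],[0,0,0]],"rotation":[[0,0,0],[0,0,0],[0,0,0],[0,0,0],[0,0,0],[0,0,0],[0,0,0],[0,0,0]]}'
```

```text
[[ 541.5 -247.4]
 [ 547.9 -355. ]] 107.8 tray ctr [ 454.9 -306.6]
time: 22.88
position: [455.7, -305.2, 37.0]
tool_rot: [-180.0, -0.0, -87.5]
wrist_force: [-0.3, 0.0, -2.1]
gripper_width: 32.2
```

```bash
python3 -m inch '{"xyz":[[0,0,0.002],[0,0,0.002],[0,0,0.0012],[0,0,0],[0,0,0]],"rotation":[[0,0,0],[0,0,0],[0,0,0],[0,0,0],[0,0,0]]}'
```

```text
time: 23.5
position: [455.6, -305.1, 32.2]
tool_rot: [-180.0, -0.0, -87.5]
wrist_force: [-2.1, 1.6, 6.4]
gripper_width: 31.8
```

On the floor: the wrist force turned to +6 N up, and z matches the height at the grasp. Release and withdraw.

```bash
python3 -m inch '{"xyz":[[0,0,0],[0,0,0],[0,0,0],[0,0,0]],"rotation":[[0,0,0],[0,0,0],[0,0,0],[0,0,0]]}' 0.052
python3 -m inch '{"xyz":[[0,0,-0.01],[0,0,-0.03],[0,0,-0.05],[0,0,-0.05],[0,0,-0.03],[0,0.05,0],[0,0.05,0],[0,0.03,0],[0,0,0]],"rotation":[[0,0,0],[0,0,0],[0,0,0],[0,0,0],[0,0,0],[0,0,0],[0,0,0],[0,0,0],[0,0,0]]}'
python3 - <<'E'
from h import *
snap("wrist","w9"); im,d,c=snap("top","top9"); iw,dw,cw=load("w9")
cv2.imwrite("pics/end.png",np.vstack([cv2.resize(iw[60:320],(640,260)),im[80:320]])[:,:,::-1])
hsv=cv2.cvtColor(iw,cv2.COLOR_RGB2HSV); b=cv2.inRange(hsv,(105,120,60),(130,255,255)); n,l,st,ce=cv2.connectedComponentsWithStats(b)
P=cloud("wrist",dw,cw)
for i in range(1,n):
    if st[i,4]>150: print(ce[i].round(),onplane("wrist",[ce[i]],44,cw)[0].round(1),np.median(P[l==i],axis=0).round(1))
E
```

```text
time: 24.0
position: [455.5, -305.0, 31.4]
tool_rot: [180.0, 0.0, -87.5]
wrist_force: [0.1, 0.5, -0.2]
gripper_width: 52.2
time: 25.12
position: [324.4, -310.7, 202.3]
tool_rot: [-180.0, -0.1, -87.7]
wrist_force: [-0.0, -0.1, 1.0]
gripper_width: 51.9
[516. 135.] [ 381.  -482.6   44. ] [ 372.  -492.4   28.7]
[320.  94.] [ 407.9 -307.1   44. ] [ 407.8 -307.1   44.5]
```

View pics/end.png

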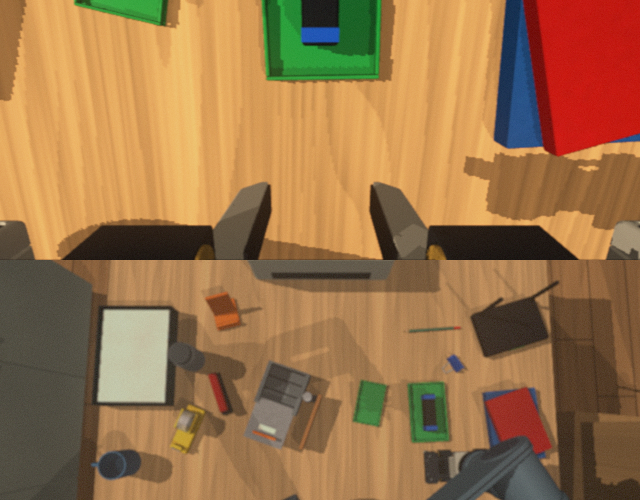

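The cartridge lies flat in the large tray, centred at about (429,412) in the lower picture, with its top at 44 mm. The box stands square with its lid open at (280,405), nothing else has moved, and the gripper is clear. Handing in.

```bash
python3 -c "
from rig import manip
print(manip.sign_off(), manip.get_state()['time'])"
```

```text
the job is handed in; nothing more can be done
the job is handed in; nothing more can be done
```

I pushed the box to the post and turned it clockwise against it until it was square with the rail. Then I slid the lid open by its rib, lifted out the cartridge, lowered it onto the tray floor before letting go, and handed the job in about 25 s into the run. No verdict is reported.

**Last checks:**
- **Box:** its axis measured −19.1° against the rail's −18.9°, taken just before I lifted the cartridge; the final picture still shows it square.
- **Lid:** 104.7 mm open, measured at the same point; it still looks open in the final picture.
- **Cartridge:** the one end I measured has its top at 44.5 mm (44 expected), so it appears flat, and it sits close to the tray's middle. The measured tray centre agreed within about 2 mm.
- **Other things:** they look unmoved in the overhead picture, which I compared by eye only. The gripper is clear.

**Problems:**
- **High push force:** the wrist force reached 41 N during the third swing, above the gentle push intended, so I backed off and finished the turn with about 2 to 6 N.
- **Contact with the post:** I never measured it directly. I inferred it from the 14 to 28 N at the wrist while the box bore on the post with 59° to 46° still to turn.

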